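# Set a flatted steering shaft level in V-blocks and strap it down

### The job

The hollow steering shaft lying in the pair of V-blocks has two flats, milled opposite each other along its middle. Roll it in the grooves until one flat lies level on top (pinch the shaft to feel where the flats are), then swing the hinged strap down so that it lies flush on that flat. Leave the shaft resting in both V-blocks, where it lies lengthways, and do not disturb the other things on the bench.

Things in the scene. Friction and masses are not known exactly. Their poses are not given: they have to be found in the camera images.
- fixture: V-block fixture on the bench: plate 130 (x) x 280 (y) x 12 mm, two steel V-blocks, 60 x 32 mm, tops 70 mm above the bench, centred at y = -105 and +105 mm, 90 degree vees. Origin on the bench under the plate's middle; x points to its rear (away from the robot), y along the grooves. The 25 mm shaft lies in the vees, its axis at x = 0, z = 72 mm, along y.
- grip_span (a point): fixed point on the shaft's axis, fixture frame x = 0, y = -50, z = 72 mm, axes as the fixture's (it does not roll with the shaft): middle of the free span between the V-block at -y and the strap. From y = -85 to y = +10 mm fingers can go down on both sides of the shaft, which hangs 60 mm above the plate.
- bearing: ball bearing, 52 mm diameter, 15 mm wide, on the +y end of the steering shaft, beyond the V-block. Origin at its centre; its y axis is the shaft's axis. Shaft: 25 mm diameter, from 275 mm on the -y side to 15 mm on the +y side of this centre, about 0.6 kg. The shaft turns freely in the bearing, so the bearing's own roll says nothing about the flats.
- flats_mid (a point): point on the shaft's axis at mid-length of its flats, 143 mm to -y of the bearing's centre; it has the bearing's axes, not the flats' roll. Two parallel flats, one on each side of the axis, 146 mm long, 17 mm wide, each 9 mm from the axis: jaws closed square on them stop at 18 mm, elsewhere at up to 25 mm. Their roll differs every time: feel for it. The shaft stays as it is left.
- strap (a joint): angle of the hinged strap: 0 = level, underside 81 mm above the bench, flush on a flat that lies level on top; 0.075 = resting on the shaft's round, no flat on top; below 0 only with no shaft under it. Grows as its front end is raised, stop at 1.5 rad (almost upright); starts at 0.8 to 1.3. Stiff pivot: stays where it is left, takes 1 to 4 N at the knob to move.
- strap_pivot (a point): centre of the strap's pivot pin, fixture frame x = 45, y = 45, z = 85 mm, axes as the fixture's; pin along y, in a clevis 36 mm wide (y), 24 mm deep (x), 91 mm tall behind the shaft; a small clamping lever on the pin's +y end sets its stiffness, leave it as it is. The strap, a steel bar 20 mm wide (y) and 8 mm thick, reaches 85 mm forward (-x) of the pin when level.
- strap_knob (a point): middle of the top of the strap's black knob, 18 mm diameter, 14 mm tall, on the strap's upper side, 72 mm along the strap from the pivot and 18 mm off its centre line. With the strap level it is at fixture x = -27, y = 45, z = 103 mm; with the strap raised the knob points to the rear (+x).
- jar: bystander, leave it alone: clear plastic jar of bolts with a red screw lid, 90 mm across, 137 mm tall, 0.6 kg; origin at the centre of its underside
- spray: bystander, leave it alone: blue aerosol can with a white cap, 52 mm across, 180 mm tall; origin at the centre of its underside
- squeeze: bystander, leave it alone: small red squeeze bottle with a nozzle, 42 mm across, 115 mm tall; origin at the centre of its underside
- piston: bystander, leave it alone: engine piston standing on its skirt, 75 mm across, 50 mm tall; origin at the centre of its underside
- gear: bystander, leave it alone: gear wheel lying flat, 82 mm across, 26 mm tall at the hub; origin at the centre of its underside
- spare_bearing: bystander, leave it alone: spare ball bearing lying flat, 52 mm across, 15 mm tall; origin at the centre of its underside
- wrench: bystander, leave it alone: open-ended wrench, 170 mm long, lying flat in front of the fixture

How it is judged:
By the outcome, as a careful person would: the job done as asked, in the order asked, and still so for the second after the job is handed in, with the robot touching nothing.
It also fails if it takes over 61 s, if anything falls off the work surface, if the arm or the gripper's body presses on something with over 40 N, if the wrist force passes 120 N, or if a joint passes its speed limit or range.

### The arm

A 6-joint arm with a two-finger parallel gripper is mounted at the origin on the work surface. World frame = base frame: x ahead of the robot, y to its left, z up, the work surface at z = 0. Lengths are in m, angles in rad, forces in N, time in s.
With the tool pointing down it reaches from about 0.25 to 0.725 m from the base axis. Payload 4 kg.
Tool frame: the origin (TCP) lies midway between the tips of the shut fingers; the grasp point (between the pads) lies grip_point_offset behind it (grip_point_offset is the distance from the TCP to the grasp point, in m); z points along the fingers, y is the line along which they close (so a half turn about z gives the same grasp; the last joint's range is limited). The gripper opens to 85 mm and grips with 20 to 120 N. Pads are 22 mm wide; open, the fingers measure 114 mm over their backs; the gripper's body (76 mm by 85 mm) begins 54 mm behind the grasp point. The pads swing forward as they close: fully open they stand 13 mm farther back than shut.
Start: joints at [1.198, 0.241, 0.005, 1.335, 0, 1.571], TCP at [0.182, 0.466, 0.231] pointing down, gripper open.
Joint ranges: [-2.72, 2.72], [-1.05, 1.87], [-1.09, 1.28], [-1.99, 2.15], [-1.42, 1.44], [-3.14, 3.14]. Speed limits (rad/s): [2.79, 2.79, 3.14, 3.14, 3.14, 3.14].

### API

Orientations are given as a unit quaternion [x, y, z, w].
In Python, from workcell import * gives the robot as it stands. The module is installed in compiled form; this text tells all that it offers.
- The arm moves only by the tool arm_command, never from a script. Its arguments are lists of equal length, an entry for each row: "slide": the shift along the tool's x, y, z in cm, a list of three; "spin": the turn about the tool's z in degrees. A call has exactly 5 rows; each row is the pose to reach, as a shift and turn from the pose commanded when the call began, along the tool's axes at that moment; what a row does not reach only later rows make up. A row lasts 1/8 s, in which the tool goes at most 62.5 mm and 10.7 degrees, less where a joint would pass 70% of its speed; a pose out of reach is approached as far as the arm can. A call with a gripper value outside its range is refused whole. "jaw" is the finger opening in cm, from 0 to 8.54, set as the call begins (left out, the last holds). The fingers move at their own pace and stop on an object; the grip force is fixed at half the most. Time passes only in rows, so rows that repeat a pose let the fingers close, or fill a call up. It gives the time, the measured TCP pose, the force, the opening and the grip force at its end, in the units of the state.
- get_obs(): the state, without advancing time (a new reading comes with each control period).
- camera(name): name is "scene" or "side" or "wrist"; returns a dict with "pixels" (384x512x3 uint8, red, green, blue), "range_z" (384x512 float32, m along the optical axis (not along the pixel's ray), 0 where there is no reading), "intrinsics" (3x3 intrinsics, pixels), "rvec" (rotation vector, rad) and "tvec" (3), from world to camera coordinates, as OpenCV has them. Camera axes: x right, y down, z forward; pixel columns grow to the right and rows downward; lengths in m; the calibration is good to about 2 mm. A picture is of the moment at which its call begins.
- job_done(): hands the job in; it is judged then, once.
Trained networks look in a picture, given as the dict that the camera call returned (one of the last four; its "shot" number tells which), for a name from the list of things; names that differ only in an ending like _2 or _b are one class to them, and where a whole thing is asked for, a point or a joint stands for the part that bears it (a point fixed in the world has none). Each returns a list of dicts, best first, with "confidence" (0 to 1); they miss things now and then, are a little off and sometimes report something else, mostly with a low value. They report only what shows in the picture. A call takes as long as a camera call.
- recognise(picture, thing): "centre" ([column, row] in pixels, amid what is visible of it).
- landmark_of(picture, thing): "centre" ([column, row] in pixels: a listed point, or the origin of a listed thing).
The state is a dict: "clock": time; "joint_pos": joint angles; "joint_vel": joint speeds; "tau": joint torques, N m; "eef_pos": TCP position; "tool_rot": TCP orientation; "ft_force": force on the tool from outside, world axes, zero at the start; "ft_torque": the same for the moment, N m; "grip_width": finger opening in m; "grasp_force": force on a finger pad.
Only numpy, scipy, OpenCV 4.12 (cv2) and the standard library are available. Lean on these libraries where they do the work, as an engineer would, in place of code of your own. Each camera call takes 0.05 s, during which the arm holds its last target. There are 200 camera calls.

## Working session

There is one attempt and no reset: what is moved stays moved. The work goes in short steps, Python scripts to look and compute and a tool call to move; the robot and the scene stay as the last step left them, time stands still between calls to the robot, and variables do not carry over. Pictures are saved under pics/ and viewed, at most 10 in all, crops included, and the job is handed in when it is done.

Besides the shell and the picture viewer there is one more tool, called after "Call:" as name([rows], argument=value, ...), one row to a line, values as JSON. arm_command: Moves the arm, as the interface text tells. Its arguments: {"type":"object","properties":{"slide":{"type":"array","items":{"type":"array","items":{"type":"number"}}},"spin":{"type":"array","items":{"type":"number"}},"jaw":{"type":"number"}},"required":["slide","spin"]}

```bash
mkdir -p pics; cat > h.py <<'E'
from workcell import *
import numpy as np, cv2
from scipy.spatial.transform import Rotation as R
def world(p,uv,off=0,z=None):
    u,v=uv;K=np.array(p["intrinsics"]);Rm=cv2.Rodrigues(np.array(p["rvec"],float))[0];t=np.array(p["tvec"],float).ravel()
    r=np.linalg.inv(K)@[u,v,1]
    if z is None:
        a=p["range_z"][int(v)-1:int(v)+2,int(u)-1:int(u)+2];d=np.median(a[a>0]) if (a>0).any() else np.nan
        return Rm.T@(r*(d+off)-t)
    o=-Rm.T@t;w=Rm.T@r
    return o+w*(z-o[2])/w[2]
def save(p,n): cv2.imwrite("pics/"+n,np.ascontiguousarray(p["pixels"][:,:,::-1]))
E
python3 - <<'E'
from h import *
np.set_printoptions(precision=4,suppress=True)
o=get_obs();print(o)
ps=[]
for c in("scene","side"):
    p=camera(c);save(p,c+".png")
    for th in("fixture","grip_span","bearing","flats_mid","strap_pivot","strap_knob","jar","spray","squeeze","piston","gear","spare_bearing"):
        z={"fixture":0,"grip_span":.072,"bearing":.072,"flats_mid":.072,"strap_pivot":.085}.get(th)
        if th in("jar","spray","squeeze","piston","gear","spare_bearing"):z=0
        for d in landmark_of(p,th)[:2]:
            print(c,th,np.round(d["centre"],1),round(d["confidence"],2),world(p,d["centre"],z=z))
E
python3 -c "
import cv2,numpy as np
a=cv2.imread('pics/scene.png');b=cv2.imread('pics/side.png')
cv2.imwrite('pics/both.png',cv2.resize(np.vstack([a,b]),(400,600)))"
```

```text
{'clock': 0.0, 'joint_pos': array([ 1.198 ,  0.2414,  0.0037,  1.3352, -0.    ,  1.5708]), 'joint_vel': array([ 0.0017,  0.0003,  0.0008, -0.0005, -0.0001, -0.0006]), 'tau': array([  0.0012, -37.2313,  25.241 ,   0.0169,   0.0002,  -0.    ]), 'eef_pos': array([0.1819, 0.465 , 0.2304]), 'tool_rot': array([ 0.1853,  0.9827, -0.0011, -0.0002]), 'ft_force': array([-0.8286,  0.8321, -0.3937]), 'ft_torque': array([ 0.0059, -0.0149,  0.0383]), 'grasp_force': 0.0, 'grip_width': 0.08591275654726643}
scene fixture [249.4 204.4] 0.84 [ 0.5372 -0.0513  0.    ]
scene fixture [206.8 218.2] 0.61 [ 0.6596 -0.078   0.    ]
scene grip_span [236.6 173.2] 0.78 [ 0.5325 -0.1111  0.072 ]
scene grip_span [304.6 217.5] 0.73 [0.523  0.1459 0.072 ]
scene bearing [270.5 212.2] 0.75 [0.5708 0.0797 0.072 ]
scene flats_mid [246.2 180.6] 0.56 [ 0.5343 -0.0646  0.072 ]
scene strap_pivot [237.5 190.2] 0.56 [ 0.588  -0.0291  0.085 ]
scene strap_knob [239.6 164.9] 0.76 [ 0.5759 -0.03    0.1549]
scene strap_knob [372.4 307.7] 0.2 [0.5752 0.3825 0.0306]
scene jar [174.2 160.8] 0.85 [ 0.5853 -0.4027  0.    ]
scene spray 
[... 501 characters left out ...]
2 ]
side bearing [243.5 177.1] 0.84 [0.5667 0.0676 0.072 ]
side flats_mid [260.3 200.9] 0.89 [ 0.5268 -0.076   0.072 ]
side flats_mid [243.3 178.1] 0.49 [0.5626 0.0629 0.072 ]
side strap_pivot [267.  181.5] 0.68 [ 0.597  -0.0181  0.085 ]
side strap_knob [265.9 161.9] 0.51 [ 0.7657  0.2076 -0.0023]
side spray [194.9 165.1] 0.7 [0.5407 0.3516 0.    ]
side squeeze [315.9 303.1] 0.73 [ 0.4303 -0.4259 -0.    ]
side squeeze [260.9 217.8] 0.28 [ 0.535  -0.0663  0.    ]
side piston [309.2 228.5] 0.69 [ 0.616 -0.198  0.   ]
side gear [296.4 198.8] 0.56 [ 0.69   -0.0546  0.    ]
side spare_bearing [263.7 205.3] 0.66 [ 0.583  -0.0178  0.    ]
side spare_bearing [218.1 205.2] 0.44 [0.4673 0.0742 0.    ]
```

View pics/scene.png

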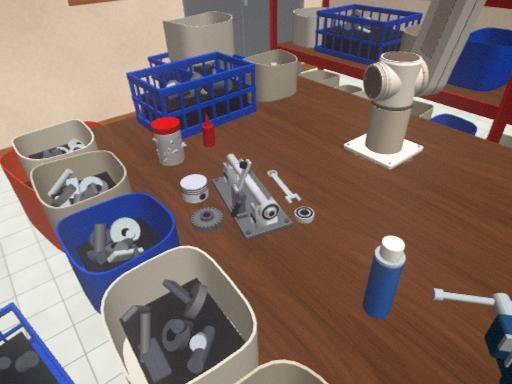

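View pics/side.png

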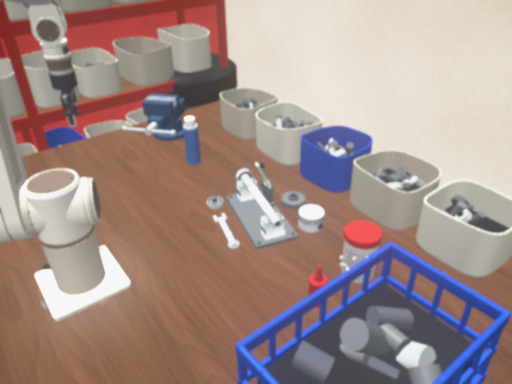

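The scene view shows the fixture at about (250,200) px, with the bearing at (270,212) and the strap raised near (238,168). The side view shows the same layout: shaft (260,200), bearing (243,177), wrench in front. The fixture's y axis is yawed about -13° from world y, and the spacing from grip_span to bearing is plausible. I'll move above it for a wrist view.

Call:
arm_command([
  [-5, -4, 0],
  [-10, -8, 0],
  [-15, -12, 0],
  [-20, -16, 0],
  [-25, -20, 0],
], spin=[8, 16, 24, 32, 40])

```text
clock: 1.92
eef_pos: [0.3391, 0.1934, 0.2317]
tool_rot: [0.512, 0.859, 0.001, 0.0]
ft_force: [0.8, 0.8, 0.3]
grip_width: 0.0857
grasp_force: 0.0
```

```bash
cat >> h.py <<'E'
np.set_printoptions(precision=4,suppress=True)
# fixture pose (refine later)
try:
    from fx import C,YAW
except ImportError: C=np.array([.535,-.06]);YAW=-.22
def fix2w(x,y,z):
    c,s=np.cos(YAW),np.sin(YAW);return np.array([C[0]+c*x-s*y,C[1]+s*x+c*y,z])
def w2fix(p):
    c,s=np.cos(YAW),np.sin(YAW);d=np.asarray(p)[:2]-C;return np.array([c*d[0]+s*d[1],-s*d[0]+c*d[1],p[2]])
def go(t):
    o=get_obs();Rm=R.from_quat(o["tool_rot"]).as_matrix();d=Rm.T@(np.asarray(t)-o["eef_pos"])
    ya=np.arctan2(Rm[1,1],Rm[0,1]);e=(YAW-ya+np.pi)%(2*np.pi)-np.pi
    print("clock",o["clock"],"eef",o["eef_pos"],"fix",w2fix(o["eef_pos"]),"slide cm",d*100,"spin",-np.degrees(e),"(or +-180)","w",o["grip_width"],"F",o["ft_force"])
E
python3 -c "
from h import *
go(fix2w(-.0,-.05,.25))"
```

```text
clock 1.925 eef [0.3391 0.1934 0.2317] fix [-0.2465  0.2045  0.2317] slide cm [-35.3787   1.8977  -1.8316] spin 41.017206114005624 (or +-180) w 0.0857143259260701 F [0.8002 0.7597 0.2816]
```

Call:
arm_command([
  [-6, 0.3, -1],
  [-12, 0.6, -1.8],
  [-18, 1, -1.8],
  [-24, 1.3, -1.8],
  [-30, 1.6, -1.8],
], spin=[9, 18, 27, 36, 41])

```text
clock: 2.55
eef_pos: [0.497, -0.0626, 0.2496]
tool_rot: [0.78, 0.625, 0.0, 0.0]
ft_force: [0.0, 1.2, 0.5]
grip_width: 0.0858
grasp_force: 0.0
```

```bash
python3 - <<'E'
from h import *
go(fix2w(0,-.05,.25))
p=camera("wrist");save(p,"w1.png")
for th in("fixture","grip_span","bearing","flats_mid","strap_pivot","strap_knob","strap"):
    z={"fixture":0,"grip_span":.072,"bearing":.072,"flats_mid":.072,"strap_pivot":.085}.get(th)
    for d in landmark_of(p,th)[:1]: print(th,np.round(d["centre"],1),round(d["confidence"],2),world(p,d["centre"],z=z), world(p,d["centre"]))
E
```

```text
clock 2.55 eef [ 0.497  -0.0626  0.2496] fix [-0.0365 -0.0108  0.2496] slide cm [-3.9184  3.6473 -0.0432] spin 0.0338255109235489 (or +-180) w 0.0857596606676467 F [0.0478 1.1504 0.5347]
fixture [286.4 141. ] 0.95 [ 0.5367 -0.0601  0.    ] [ 0.5317 -0.0463  0.08  ]
grip_span [287.8 201.9] 0.58 [ 0.5217 -0.1089  0.072 ] [ 0.5213 -0.1048  0.0833]
flats_mid [290.2 160.9] 0.75 [ 0.5321 -0.0677  0.072 ] [ 0.5314 -0.0651  0.0832]
strap_pivot [349.4 107.3] 0.78 [ 0.5924 -0.028   0.085 ] [ 0.5719 -0.0189  0.1633]
strap_knob [355.8 116.9] 0.88 [ 0.576  -0.0265  0.1605] [ 0.576  -0.0265  0.1605]Traceback (most recent call last):
  File "<stdin>", line 6, in <module>
ValueError: it knows: bearing, fixture, flats_mid, gear, grip_span, jar, piston, spare_bearing, spray, squeeze, strap_knob, strap_pivot, wrench
```

View pics/w1.png

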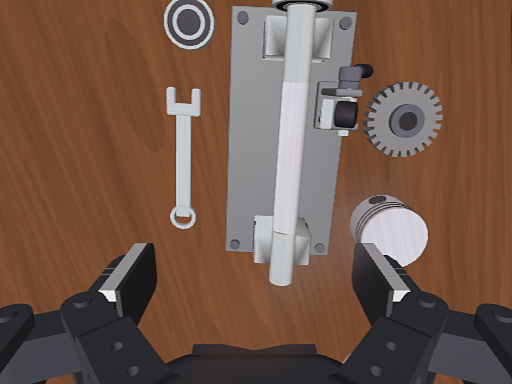

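The wrist view shows the plate corners at about (232,8), (357,12), (227,252) and (325,254). The shaft runs from (300,10) to (281,280), with the bright milled span between rows 82 and 233. The strap is raised at (340,110). I'll refine the fixture pose and the flat's profile from depth.

```bash
cat >> h.py <<'E'
def cloud(p):
    K=np.array(p["intrinsics"]);Rm=cv2.Rodrigues(np.array(p["rvec"],float))[0];t=np.array(p["tvec"],float).ravel()
    v,u=np.indices(p["range_z"].shape);d=p["range_z"]
    q=np.stack([(u-K[0,2])/K[0,0]*d,(v-K[1,2])/K[1,1]*d,d],-1)-t
    q=q@Rm;q[d<=0]=np.nan;return q
E
python3 - <<'E'
from h import *
p=camera("wrist");q=cloud(p)
m=(abs(q[...,2]-.012)<.004)&(abs(q[...,0]-.535)<.12)&(abs(q[...,1]+.06)<.17)
m=cv2.morphologyEx(m.astype(np.uint8),cv2.MORPH_OPEN,np.ones((5,5)))>0
n,l,s,_=cv2.connectedComponentsWithStats(m.astype(np.uint8));print(s[1:])
pts=q[m][:,:2].astype(np.float32);print("plate",cv2.minAreaRect(pts*1000))
# shaft axis
f=np.stack([w2fix(a) for a in q.reshape(-1,3)])
for lo,hi in((-.155,-.125),(-.085,-.07),(-.07,-.04),(-.04,-.01),(-.01,.02),(.07,.085)):
    k=(abs(f[:,0])<.02)&(f[:,1]>lo)&(f[:,1]<hi)&(f[:,2]>.066)&(f[:,2]<.095)
    g=f[k];b=np.round(g[:,0]*500).astype(int)
    print(lo,hi,len(g),[(i*2,round(np.median(g[b==i,2])*1000,1)) for i in np.unique(b)])
E
```

```text
[[  227     8    59   246 10457]
 [  311    14    48    88  1799]
 [  310   103     8    12    85]
 [  300   116    43   134  3767]]
plate ((532.7625122070312, -59.906219482421875), (279.5536193847656, 130.31454467773438), 74.66828155517578)
-0.155 -0.125 252 [(np.int64(-20), np.float64(79.1)), (np.int64(-18), np.float64(81.5)), (np.int64(-16), np.float64(82.8)), (np.int64(-14), np.float64(84.1)), (np.int64(-12), np.float64(85.0)), (np.int64(-10), np.float64(85.1)), (np.int64(-8), np.float64(84.9)), (np.int64(-6), np.float64(84.9)), (np.int64(-4), np.float64(84.5)), (np.int64(-2), np.float64(83.1)), (np.int64(0), np.float64(81.2)), (np.int64(2), np.float64(78.8)), (np.int64(4), np.float64(76.7))]
-0.085 -0.07 347 [(np.int64(-18), np.float64(76.4)), (np.int64(-16), np.float64(78.8)), (np.int64(-14), np.float64(79.6)), (np.int64(-12), np.float64(80.4)), (np.int64(-10), np.float64(81.3)), (np.int64(-8), np.float64(82.1)), (np.int64(-6), np.float64(83.2)), (np.int64(-4), np.float64(83.9)), (np.int64(-2), np.float64(84.4)), (np.int64(0), np.float64(83.7)), (np.int64(2), np.float64(82.1)),
[... 1296 characters left out ...]
at64(82.4)), (np.int64(0), np.float64(83.6)), (np.int64(2), np.float64(84.4)), (np.int64(4), np.float64(83.5)), (np.int64(6), np.float64(82.4)), (np.int64(8), np.float64(80.1)), (np.int64(10), np.float64(77.8))]
0.07 0.085 504 [(np.int64(-12), np.float64(72.6)), (np.int64(-10), np.float64(77.2)), (np.int64(-8), np.float64(80.8)), (np.int64(-6), np.float64(82.3)), (np.int64(-4), np.float64(83.9)), (np.int64(-2), np.float64(84.7)), (np.int64(0), np.float64(85.0)), (np.int64(2), np.float64(85.3)), (np.int64(4), np.float64(84.8)), (np.int64(6), np.float64(84.2)), (np.int64(8), np.float64(83.4)), (np.int64(10), np.float64(81.7)), (np.int64(12), np.float64(79.0)), (np.int64(14), np.float64(77.0))]
```

```bash
cat > fx.py <<'E'
import numpy as np
C=np.array([.5328,-.0599]);YAW=np.radians(-15.33)
E
cat >> h.py <<'E'
def flat(p,ylo=-.045,yhi=.02):
    q=cloud(p).reshape(-1,3);q=q[np.isfinite(q[:,0])];f=np.stack([w2fix(a) for a in q])
    k=(abs(f[:,0])<.016)&(f[:,1]>ylo)&(f[:,1]<yhi)&(f[:,2]>.066)&(f[:,2]<.095);g=f[k];b=np.round(g[:,0]*500).astype(int)
    x=np.unique(b)*2.;z=np.array([np.median(g[b==i,2])*1000 for i in np.unique(b)]);print(np.c_[x,z].T)
E
python3 - <<'E'
from h import *
p=camera("wrist")
for a in((-.155,-.125),(.07,.085),(-.065,-.03),(-.03,.02)):flat(p,*a)
for th,n in(("strap_knob",None),("strap_pivot",.085),("grip_span",.072)):
    d=landmark_of(p,th)[0];print(th,d["confidence"],w2fix(world(p,d["centre"],z=n)))
go(fix2w(-.002,-.045,.15))
E
```

```text
[[-12.     -10.      -8.      -6.      -4.      -2.       0.       2.
    4.       6.       8.      10.      12.    ]
 [ 76.2475  80.1014  82.9358  83.9189  84.4475  84.7796  85.12    84.5803
   84.3818  83.3166  82.0813  79.7058  76.5219]]
[[-12.     -10.      -8.      -6.      -4.      -2.       0.       2.
    4.       6.       8.      10.      12.    ]
 [ 76.5384  80.1384  82.3641  83.63    84.419   84.9356  85.1463  84.8469
   84.3276  83.545   82.2837  79.9328  77.3298]]
[[-12.     -10.      -8.      -6.      -4.      -2.       0.       2.
    4.       6.       8.      10.      12.    ]
 [ 76.4684  77.7812  78.9814  79.8285  80.6607  81.607   82.7007  83.7501
   84.1476  83.5256  82.3498  79.796   77.6391]]
[[-12.     -10.      -8.      -6.      -4.      -2.       0.       2.
    4.       6.       8.      10.      12.    ]
 [ 76.3584  77.8163  78.8866  79.8071  80.8512  81.8771  82.6236  83.676
   84.3356  83.5275  82.2158  80.0116  76.587 ]]
strap_knob 0.98 [0.0344 0.0442 0.1565]
strap_pivot 0.73 [0.0452 0.0429 0.085 ]
grip_span 0.59 [ 0.0013 -0.0531  0.072 ]
clock 3.15 eef [ 0.4959 -0.0597  0.2497] fix [-0.0356 -0.0096  0.2497] slide cm [-3.7191  3.1619  9.971 ] spin 3.074308075636617 (or +-180) w 0.08517747356815757 F [-0.3281 -0.2977 -0.106 ]
```

Call:
arm_command([
  [-1, 1, 3],
  [-2, 2, 6],
  [-3, 3, 10],
  [-3.7, 3.3, 14],
  [-3.7, 3.3, 15.2],
], spin=[3, 3, 3, 3, 3], jaw=0)

```text
clock: 3.78
eef_pos: [0.5184, -0.1034, 0.0949]
tool_rot: [0.795, 0.606, -0.002, -0.002]
ft_force: [-0.9, 0.8, 0.2]
grip_width: 0.0001
grasp_force: 0.0
```

Call:
arm_command([
  [0, 0, 0],
  [0, 0, 0],
  [0, 0, 0],
  [0, 0, 0],
  [0, 0, 0],
], spin=[0, 0, 0, 0, 0])

```text
clock: 4.4
eef_pos: [0.5207, -0.1039, 0.0978]
tool_rot: [0.795, 0.606, 0.0, 0.0]
ft_force: [-0.7, -0.6, 0.9]
grip_width: -0.0003
grasp_force: 0.0
```

```bash
python3 - <<'E'
from h import *
go(fix2w(.0,-.045,.0845))
p=camera("wrist");save(p,"w2.png");flat(p,-.02,.02);go(fix2w(.0,-.045,.0845))
E
```

```text
clock 4.4 eef [ 0.5207 -0.1039  0.0978] fix [-0.0001 -0.0456  0.0978] slide cm [0.0599 0.0073 1.3302] spin -0.023141233758455376 (or +-180) w -0.0002558172410173108 F [-0.6655 -0.5588  0.864 ]
[[-12.     -10.      -8.      -6.      -4.      -2.       0.       2.
    4.       6.       8.      10.      12.    ]
 [ 76.8213  77.7607  78.7621  79.6897  80.6205  81.6931  82.6534  83.6152
   84.2731  83.4935  82.1247  80.0282  76.7795]]
clock 4.45 eef [ 0.5205 -0.1038  0.0976] fix [-0.0002 -0.0456  0.0976] slide cm [0.0624 0.0191 1.312 ] spin -0.028410184768366264 (or +-180) w -0.00010885049662811299 F [-0.4896 -0.6019 -0.6284]
```

View pics/w2.png

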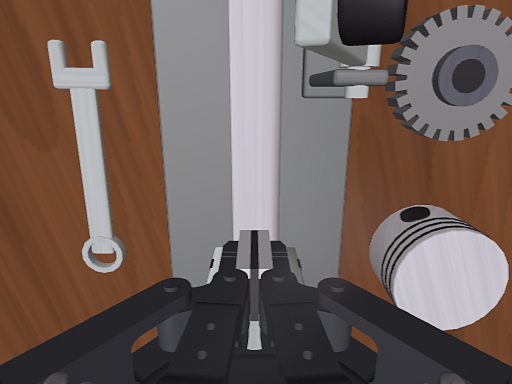

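The closed fingertips are at (255,240), centred on the shaft, which fills columns 232–280. Now to press down gently.

Call:
arm_command([
  [0, 0, 0.5],
  [0, 0, 0.9],
  [0, 0, 1.2],
  [0, 0, 1.35],
  [0, 0, 1.45],
], spin=[0, 0, 0, 0, 0])

```text
clock: 5.08
eef_pos: [0.5203, -0.1039, 0.0834]
tool_rot: [0.795, 0.606, -0.0, 0.0]
ft_force: [-3.7, 0.2, 8.2]
grip_width: -0.0002
grasp_force: 4.1
```

Call:
arm_command([
  [0, 0.05, 0.05],
  [0, 0.1, 0.1],
  [0, 0.15, 0.1],
  [0, 0.2, 0.15],
  [0, 0.2, 0.15],
], spin=[0, 0, 0, 0, 0])

```text
clock: 5.7
eef_pos: [0.5215, -0.1042, 0.0833]
tool_rot: [0.795, 0.606, -0.0, -0.0]
ft_force: [-6.8, 2.2, 14.6]
grip_width: -0.0001
grasp_force: 7.1
```

```bash
python3 - <<'E'
from h import *
go(fix2w(.0,-.045,.0845))
p=camera("wrist");flat(p,-.02,.02);go(fix2w(.0,-.045,.0845))
E
```

```text
clock 5.7 eef [ 0.5215 -0.1042  0.0833] fix [ 0.0008 -0.0457  0.0833] slide cm [ 0.0681 -0.083  -0.1206] spin -0.026377899130567675 (or +-180) w -0.00011804503974654628 F [-6.7788  2.1612 14.5865]
[[-12.     -10.      -8.      -6.      -4.      -2.       0.       2.
    4.       6.       8.      10.      12.    ]
 [ 76.7826  78.3249  79.2102  79.9563  80.8283  81.6078  82.3976  83.3048
   84.0905  83.8799  82.6329  80.7094  77.4385]]
clock 5.75 eef [ 0.5215 -0.1042  0.0833] fix [ 0.0008 -0.0457  0.0833] slide cm [ 0.0689 -0.0818 -0.1224] spin -0.028220478971823705 (or +-180) w -0.00017432319331856953 F [-6.2503  1.5109 14.6658]
```

Call:
arm_command([
  [0, 0.1, 0],
  [0, 0.2, 0.05],
  [0, 0.3, 0.05],
  [0, 0.4, 0.1],
  [0, 0.4, 0.1],
], spin=[0, 0, 0, 0, 0])

```text
clock: 6.38
eef_pos: [0.5258, -0.1052, 0.0821]
tool_rot: [0.795, 0.606, 0.0, -0.0]
ft_force: [-5.2, 2.3, 12.7]
grip_width: -0.0003
grasp_force: 6.0
```

```bash
python3 - <<'E'
from h import *
p=camera("wrist");flat(p,-.02,.02);go(fix2w(.0,-.045,.0845))
E
```

```text
[[-12.     -10.      -8.      -6.      -4.      -2.       0.       2.
    4.       6.       8.      10.      12.      14.    ]
 [ 76.852   79.5568  81.9361  82.0385  82.1557  82.1998  82.3404  82.2854
   82.4037  82.5093  82.5452  81.7072  78.927   75.3641]]
clock 6.425 eef [ 0.5258 -0.1052  0.0821] fix [ 0.0052 -0.0456  0.0821] slide cm [ 0.058  -0.5234 -0.2416] spin -0.02331743747612129 (or +-180) w -0.0002975518587969326 F [-5.5891  1.1745 11.1462]
```

Call:
arm_command([
  [0, 0.04, 0],
  [0, 0.04, 0],
  [0, 0.0, -0.8],
  [0, -0.6, -1.5],
  [0, -0.6, -1.5],
], spin=[0, 0, 0, 0, 0])

```text
clock: 7.05
eef_pos: [0.5204, -0.1039, 0.0959]
tool_rot: [0.795, 0.606, 0.0, 0.0]
ft_force: [-0.2, -0.1, 0.5]
grip_width: 0.0002
grasp_force: 0.0
```

```bash
python3 - <<'E'
from h import *
p=camera("wrist");flat(p,-.02,.02);go(fix2w(.0,-.045,.082))
E
```

```text
[[-12.     -10.      -8.      -6.      -4.      -2.       0.       2.
    4.       6.       8.      10.      12.    ]
 [ 77.2538  80.1726  81.3607  81.3925  81.4777  81.5063  81.5711  81.6929
   81.6783  81.7327  81.8575  80.0607  77.1229]]
clock 7.1 eef [ 0.5205 -0.1039  0.0955] fix [-0.0003 -0.0457  0.0955] slide cm [0.0654 0.0257 1.3538] spin -0.029547543573194807 (or +-180) w 3.470088357919808e-05 F [ 0.1044 -0.208  -0.1752]
```

Call:
arm_command([
  [0, 0.05, 0.8],
  [0, 0.05, 1.3],
  [0, 0.05, 1.5],
  [0, 0.05, 1.65],
  [0, 0.05, 1.75],
], spin=[0, 0, 0, 0, 0])

```text
clock: 7.72
eef_pos: [0.5208, -0.104, 0.0808]
tool_rot: [0.795, 0.606, 0.0, 0.0]
ft_force: [-9.8, 2.2, 27.4]
grip_width: -0.0001
grasp_force: 13.9
```

```bash
python3 - <<'E'
from h import *
p=camera("wrist");flat(p,-.02,.02);go(fix2w(.0,-.045,.082))
E
```

```text
[[-12.     -10.      -8.      -6.      -4.      -2.       0.       2.
    4.       6.       8.      10.      12.    ]
 [ 77.0143  80.0012  81.3014  81.3285  81.3811  81.4483  81.5477  81.5921
   81.6148  81.6695  81.6813  80.1016  77.1333]]
clock 7.775 eef [ 0.5208 -0.104   0.0808] fix [ 0.     -0.0457  0.0808] slide cm [ 0.0706 -0.0044 -0.1168] spin -0.030662184537940302 (or +-180) w -7.115497204960429e-05 F [-7.5909  1.5619 22.9823]
```

The flat reads level within the calibration error. I'll lift and go behind the strap knob. Along the tool axes, x is fixture y and y is fixture x.

Call:
arm_command([
  [0, 0, -5],
  [0, 0, -10],
  [2, 1.5, -12.7],
  [6, 4.5, -12.7],
  [9.1, 6.8, -12.7],
], spin=[0, 0, 0, 0, 0])

```text
clock: 8.4
eef_pos: [0.612, -0.0334, 0.2048]
tool_rot: [0.795, 0.606, 0.0, 0.0]
ft_force: [0.2, -0.6, -0.2]
grip_width: -0.0
grasp_force: 0.0
```

```bash
python3 - <<'E'
from h import *
go(fix2w(.06,.045,.157))
for c in("scene","side"):
    p=camera(c)
    if c=="side":cv2.imwrite("pics/s2.png",cv2.resize(p["pixels"][120:260,180:340,::-1],None,fx=4,fy=4))
for _ in range(2):
    p=camera("wrist");
    for d in landmark_of(p,"strap_knob")[:1]:print(d,w2fix(world(p,d["centre"])))
flat(p,-.07,-.03);go(fix2w(.06,.045,.157))
for a in np.arange(1.3,-.01,-.1): print(round(a,2),45-72*np.cos(a)+18*np.sin(a),85+72*np.sin(a)+18*np.cos(a))
E
```

```text
clock 8.4 eef [ 0.612  -0.0334  0.2048] fix [0.0693 0.0465 0.2048] slide cm [-0.148  -0.9384  4.7802] spin -0.03593113454592558 (or +-180) w -4.1271192591444154e-05 F [ 0.1661 -0.5827 -0.22  ]
{'centre': [194.5, 220.2], 'confidence': 0.61} [0.0333 0.0431 0.1587]
{'centre': [199.1, 213.6], 'confidence': 0.79} [0.0338 0.0437 0.1563]
[[-12.     -10.      -8.      -6.      -4.      -2.       0.       2.
    4.       6.       8.      10.      12.    ]
 [ 78.0733  80.1536  81.0457  81.3039  81.294   81.3564  81.3617  81.6652
   81.5783  81.7473  81.7178  79.7546  75.647 ]]
clock 8.7 eef [ 0.6097 -0.0347  0.2041] fix [0.0675 0.0446 0.2041] slide cm [ 0.0387 -0.7448  4.71  ] spin -0.05716436943659485 (or +-180) w -5.6155726401670545e-05 F [-0.1992 -0.7177 -0.7778]
1.3 43.08413167653919 159.19116826528045
1.2 35.68694522508957 158.6292537702204
1.1 28.38281173846426 157.33166011008376
1.0 21.244711704036064 155.31135241179507
0.9 14.343966657806837 152.58851692205076
0.8 7.749526563195472 149.1903593130146
0.7 1.5272808857952427 145.15083285223454
0.6 -4.260599752386234 140.51029915281674
0.5 -9.55628476123121 135.3151248935293
0.4 -14.306861406652052 129.61721853827473
0.3 -18.464863497139554 123.47351168387729
0.2 -21.98874565025833 116.9453902183867
0.1 -24.843298400374977 110.09808097357602
-0.0 -27.00000000000002 102.99999999999991
```

View pics/s2.png

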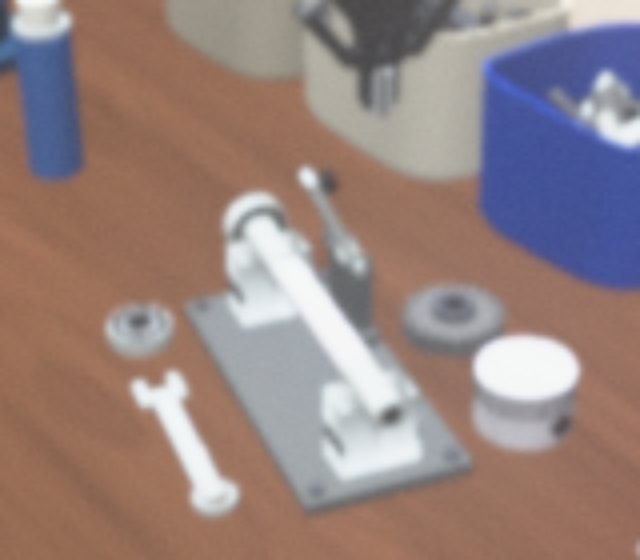

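The crop shows the shaft in both vees, the strap still upright at (320,200), and the fingers above and behind it at (380,90). I'll descend behind the knob and push it forward.

Call:
arm_command([
  [0, 0, 3],
  [0, 0, 5],
  [0, -1.7, 5],
  [0, -3.3, 4.9],
  [0, -4, 5.1],
], spin=[0, 0, 0, 0, 0])

```text
clock: 9.32
eef_pos: [0.5715, -0.0247, 0.1545]
tool_rot: [0.796, 0.606, 0.0, 0.001]
ft_force: [2.3, -1.1, 1.9]
grip_width: -0.0004
grasp_force: 0.7
```

```bash
python3 - <<'E'
from h import *
go(fix2w(.0135,.045,.147))
E
```

```text
clock 9.325 eef [ 0.5715 -0.0247  0.1545] fix [0.028  0.0442 0.1545] slide cm [ 0.0796 -1.4501  0.7496] spin -0.1127533313368167 (or +-180) w -0.000382447136792797 F [ 2.3108 -1.0917  1.8679]
```

Call:
arm_command([
  [0, -0.75, 0.3],
  [0, -1.4, 0.6],
  [0, -2.1, 1.0],
  [0, -2.6, 1.5],
  [0, -3.2, 2.0],
], spin=[0, 0, 0, 0, 0])

```text
clock: 9.95
eef_pos: [0.5409, -0.0149, 0.1333]
tool_rot: [0.795, 0.606, 0.0, -0.0]
ft_force: [0.8, -0.2, 0.5]
grip_width: 0.0002
grasp_force: 0.6
```

Call:
arm_command([
  [0, -0.3, 0.3],
  [0, -0.5, 0.6],
  [0, -0.7, 0.9],
  [0, -0.9, 1.2],
  [0, -1.1, 1.4],
], spin=[0, 0, 0, 0, 0])

```text
clock: 10.58
eef_pos: [0.5307, -0.0123, 0.1196]
tool_rot: [0.795, 0.606, 0.0, 0.0]
ft_force: [1.0, -0.0, 0.6]
grip_width: -0.0005
grasp_force: 0.5
```

```bash
python3 - <<'E'
from h import *
go(fix2w(-.022,.045,.113))
p=camera("wrist");save(p,"w3.png")
for d in landmark_of(p,"strap_knob")[:1]:print(d,w2fix(world(p,d["centre"])))
flat(p,-.07,-.03)
E
```

```text
clock 10.575 eef [ 0.5307 -0.0123  0.1196] fix [-0.0146  0.0453  0.1196] slide cm [-0.035  -0.7357  0.6622] spin -0.03103034048166063 (or +-180) w -0.00046954234621273544 F [ 0.9903 -0.008   0.6402]
{'centre': [241.9, 250.8], 'confidence': 0.63} [-0.02    0.0554  0.144 ]
[[-12.    ]
 [ 75.1305]]
```

View pics/w3.png

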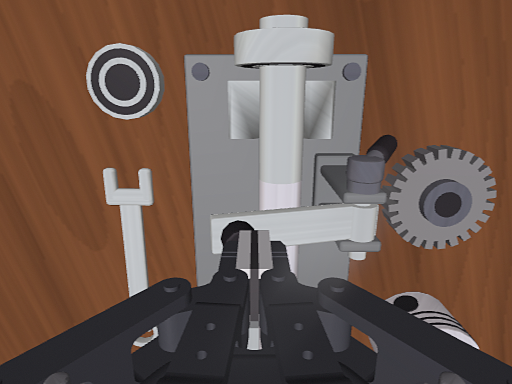

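The wrist view shows the strap lowered to about 0.28 rad, lying over the shaft, with the knob at (238,235) under the fingertips. I'll keep pressing it down.

Call:
arm_command([
  [0, -0.4, 0.5],
  [0, -0.7, 0.9],
  [0, -0.9, 1.3],
  [0, -1.0, 1.6],
  [0, -1.0, 1.7],
], spin=[0, 0, 0, 0, 0])

```text
clock: 11.3
eef_pos: [0.5205, -0.0096, 0.1031]
tool_rot: [0.795, 0.606, -0.0, -0.0]
ft_force: [-2.6, -0.2, 8.0]
grip_width: -0.0003
grasp_force: 3.9
```

Call:
arm_command([
  [0, 0, 0.05],
  [0, 0, 0.1],
  [0, 0, 0.1],
  [0, 0, 0.1],
  [0, 0, 0.1],
], spin=[0, 0, 0, 0, 0])

```text
clock: 11.92
eef_pos: [0.5205, -0.0096, 0.103]
tool_rot: [0.795, 0.606, 0.0, -0.0]
ft_force: [-3.7, -0.3, 9.2]
grip_width: -0.0002
grasp_force: 4.6
```

Call:
arm_command([
  [0, 0, 0.05],
  [0, 0, 0.1],
  [0, 0, 0.1],
  [0, 0, 0.15],
  [0, 0, 0.15],
], spin=[0, 0, 0, 0, 0])

```text
clock: 12.55
eef_pos: [0.5205, -0.0096, 0.1028]
tool_rot: [0.795, 0.606, 0.0, 0.0]
ft_force: [-5.4, -0.1, 15.6]
grip_width: -0.0
grasp_force: 8.4
```

Call:
arm_command([
  [0, 0, -3],
  [0, 0, -6],
  [0, -1, -10],
  [-3, -4, -14],
  [-6, -4, -14],
], spin=[0, 0, 0, 0, 0])

```text
clock: 13.18
eef_pos: [0.4666, -0.0569, 0.2438]
tool_rot: [0.795, 0.607, 0.002, 0.002]
ft_force: [0.6, -0.3, 0.0]
grip_width: 0.0
grasp_force: 0.0
```

```bash
python3 - <<'E'
from h import *
p=camera("wrist");p=camera("wrist");save(p,"w4.png")
for d in landmark_of(p,"strap_knob")[:1]:print(d,w2fix(world(p,d["centre"])))
for a in((-.155,-.125),(-.065,-.03),(-.03,.02),(.07,.085)):flat(p,*a)
q=cloud(p).reshape(-1,3);q=q[np.isfinite(q[:,0])];f=np.stack([w2fix(a) for a in q])
for x in range(-35,36,5):
    k=(abs(f[:,0]*1000-x)<2.5)&(abs(f[:,1]-.045)<.007);print(x,k.sum(),np.median(f[k,2])*1000 if k.any() else 0)
go(fix2w(0,0,.2))
E
```

```text
{'centre': [301.4, 98.2], 'confidence': 0.79} [-0.026   0.0449  0.104 ]
[[-12.     -10.      -8.      -6.      -4.      -2.       0.       2.
    4.       6.       8.      10.      12.    ]
 [ 76.3562  80.3049  82.1559  83.4998  84.8295  84.8309  85.4327  84.8063
   84.4608  83.7424  82.1526  79.5529  78.4243]]
[[-12.     -10.      -8.      -6.      -4.      -2.       0.       2.
    4.       6.       8.      10.      12.    ]
 [ 76.5798  80.3203  81.478   81.5547  81.4547  81.3267  81.7106  81.8656
   81.8453  81.8535  81.8166  79.9158  77.2691]]
[[-12.     -10.      -8.      -6.      -4.      -2.       0.       2.
    4.       6.       8.      10.      12.    ]
 [ 76.2568  80.17    81.3772  81.3509  81.446   81.6074  81.6938  81.7273
   81.8155  81.8486  81.7629  79.8463  77.5206]]
[[-12.     -10.      -8.      -6.      -4.      -2.       0.       2.
    4.       6.       8.      10.      12.    ]
 [ 76.2011  80.1463  82.5237  83.5285  84.4435  84.8479  85.1201  84.9161
   84.4063  83.476   81.9802  80.2441  77.3554]]
-35 181 90.02450518268823
-30 103 103.64860634591099
-25 104 103.85034733595548
-20 66 103.59961711191423
-15 83 89.73018280721948
-10 103 89.7992144744317
-5 97 89.75934135970955
0 100 89.67616961464101
5 102 89.8426077703894
10 97 89.88332160033185
15 97 89.8148289544664
20 103 89.88699627338602
25 94 89.80433272677168
30 100 89.8184733958283
35 103 89.70893952346047
clock 13.325 eef [ 0.466  -0.0576  0.2406] fix [-0.0651 -0.0154  0.2406] slide cm [1.5603 6.5009 4.0594] spin -0.15778903870605343 (or +-180) w 0.00024305655165212216 F [0.498  0.1879 0.7561]
```

View pics/w4.png

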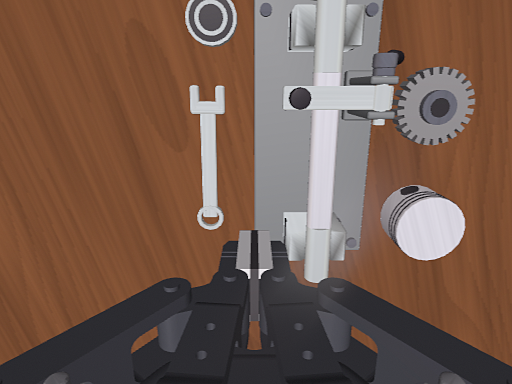

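The wrist view shows the strap level across the shaft, with the knob at (300,98) and the shaft in both vees. I'll check the residual tilt more precisely.

```bash
cat >> h.py <<'E'
def tilt():
    for _ in range(4):
        p=camera("wrist");q=cloud(p).reshape(-1,3);q=q[np.isfinite(q[:,0])];f=np.stack([w2fix(a) for a in q])
        o=[]
        for k in((abs(f[:,0])<.007)&(f[:,1]>-.065)&(f[:,1]<.025)&(abs(f[:,2]-.0815)<.004),(f[:,0]>-.013)&(f[:,0]<.033)&(abs(f[:,1]-.045)<.008)&(abs(f[:,2]-.09)<.004),(abs(f[:,0]+.05)<.012)&(abs(f[:,1])<.07)&(abs(f[:,2]-.012)<.004),):
            g=f[k];A=np.c_[g[:,0],g[:,1],np.ones(len(g))];s=np.linalg.lstsq(A,g[:,2],rcond=None)[0];o+=[len(g),round(np.degrees(s[0]),2)]
        print("flat,strap,plate slope deg",o)
E
python3 - <<'E'
from h import *
tilt()
go(fix2w(.007,-.045,.1))
E
```

```text
flat,strap,plate slope deg [1417, np.float64(1.96), 1022, np.float64(0.23), 2752, np.float64(-0.04)]
flat,strap,plate slope deg [1419, np.float64(1.93), 1025, np.float64(0.19), 2655, np.float64(0.1)]
flat,strap,plate slope deg [1415, np.float64(2.18), 1031, np.float64(0.05), 2674, np.float64(0.21)]
flat,strap,plate slope deg [1421, np.float64(1.75), 1073, np.float64(0.08), 2671, np.float64(-0.16)]
clock 13.525 eef [ 0.4664 -0.0563  0.2396] fix [-0.065  -0.0141  0.2396] slide cm [-3.0964  7.2228 13.9489] spin 0.013292810108995324 (or +-180) w 0.00037858715336813915 F [0.7663 0.8432 0.3836]
```

The flat still has about 2° of residual tilt, with its +x side high. I'll nudge the roll a little.

Call:
arm_command([
  [-1, 2, 3],
  [-2, 5, 8],
  [-3.1, 7, 12.5],
  [-3.1, 7, 13.9],
  [-3.1, 7, 13.9],
], spin=[0, 0, 0, 0, 0])

```text
clock: 14.15
eef_pos: [0.5245, -0.1043, 0.1002]
tool_rot: [0.795, 0.607, -0.001, -0.002]
ft_force: [-1.1, 0.5, 0.1]
grip_width: 0.0003
grasp_force: 0.0
```

```bash
python3 - <<'E'
from h import *
go(fix2w(.004,-.045,.080))
E
```

```text
clock 14.15 eef [ 0.5245 -0.1043  0.1002] fix [ 0.0038 -0.0451  0.1002] slide cm [0.0051 0.031  2.0179] spin 0.01746917297997863 (or +-180) w 0.00031062447888891524 F [-1.0753  0.4855  0.0991]
```

Call:
arm_command([
  [0, 0, 1],
  [0, 0, 1.8],
  [0, 0, 2.05],
  [0, 0.05, 2.05],
  [0, 0.12, 2.05],
], spin=[0, 0, 0, 0, 0])

```text
clock: 14.78
eef_pos: [0.527, -0.1056, 0.0812]
tool_rot: [0.795, 0.606, 0.0, 0.0]
ft_force: [-1.0, -0.2, 1.6]
grip_width: -0.0
grasp_force: 1.1
```

```bash
cat >> h.py <<'E'
def tilt2():
    for _ in range(3):
        p=camera("wrist");q=cloud(p).reshape(-1,3);q=q[np.isfinite(q[:,0])];f=np.stack([w2fix(a) for a in q])
        g=f[(abs(f[:,0])<.007)&(f[:,1]>-.025)&(f[:,1]<.025)&(abs(f[:,2]-.0815)<.004)];A=np.c_[g[:,0],g[:,1],np.ones(len(g))]
        print(len(g),np.degrees(np.linalg.lstsq(A,g[:,2],rcond=None)[0][0]))
E
python3 - <<'E'
from h import *
tilt2();go(fix2w(.004,-.045,.080))
E
```

```text
3713 1.8002611383726204
3704 1.902950303144683
3712 1.4701014243463322
clock 14.925 eef [ 0.527  -0.1056  0.0812] fix [ 0.0065 -0.0457  0.0812] slide cm [ 0.0662 -0.246   0.1167] spin -0.03420489968271952 (or +-180) w -1.9857547927548436e-05 F [-1.2469  0.3089  2.9313]
```

Barely in contact. I'll press a bit more, then drag.

Call:
arm_command([
  [0, 0, 0.1],
  [0, 0, 0.15],
  [0, 0.05, 0.15],
  [0, 0.1, 0.15],
  [0, 0.15, 0.15],
], spin=[0, 0, 0, 0, 0])

```text
clock: 15.55
eef_pos: [0.5272, -0.1057, 0.081]
tool_rot: [0.795, 0.606, -0.0, -0.001]
ft_force: [-7.8, 1.9, 15.3]
grip_width: 0.0
grasp_force: 7.6
```

```bash
python3 - <<'E'
from h import *
tilt2();go(fix2w(.004,-.045,.080))
E
```

```text
3656 1.4776817293440503
3658 1.4056016521565227
3656 1.379601765521099
clock 15.7 eef [ 0.5272 -0.1057  0.081 ] fix [ 0.0067 -0.0457  0.081 ] slide cm [ 0.0665 -0.2671  0.1007] spin -0.02880149884312241 (or +-180) w -9.632059597547463e-06 F [-7.2928  2.3384 13.5338]
```

Call:
arm_command([
  [0, 0.03, 0],
  [0, 0.06, 0.03],
  [0, 0.09, 0.03],
  [0, 0.12, 0.03],
  [0, 0.12, 0.03],
], spin=[0, 0, 0, 0, 0])

```text
clock: 16.32
eef_pos: [0.5277, -0.1058, 0.0811]
tool_rot: [0.795, 0.606, -0.001, -0.001]
ft_force: [-10.9, 2.1, 17.9]
grip_width: 0.0002
grasp_force: 8.9
```

```bash
python3 - <<'E'
from h import *
tilt2();go(fix2w(.004,-.045,.080))
E
```

```text
3701 -0.38854792768831836
3703 -0.22928177293307514
3698 -0.379734590160582
clock 16.475 eef [ 0.5277 -0.1058  0.0811] fix [ 0.0072 -0.0456  0.0811] slide cm [ 0.0638 -0.3233  0.1083] spin -0.024149889410735932 (or +-180) w -7.30447478646229e-06 F [-9.1174  2.6667 17.4819]
```

Call:
arm_command([
  [0, 0, -3],
  [0, 0, -7],
  [3, -1, -10],
  [7, -2.5, -11],
  [9.1, -3.5, -11],
], spin=[0, 0, 0, 0, 0])

```text
clock: 17.1
eef_pos: [0.5207, -0.0078, 0.1903]
tool_rot: [0.795, 0.607, 0.001, 0.001]
ft_force: [0.1, -0.6, -1.1]
grip_width: -0.0
grasp_force: 0.0
```

```bash
python3 - <<'E'
from h import *
go(fix2w(-.025,.045,.103))
E
```

```text
clock 17.1 eef [ 0.5207 -0.0078  0.1903] fix [-0.0254  0.047   0.1903] slide cm [-0.2115  0.0163  8.7346] spin 0.037069183584960426 (or +-180) w -1.0806257911070921e-05 F [ 0.0563 -0.5626 -1.1466]
```

Call:
arm_command([
  [-0.1, 0, 4],
  [-0.1, 0, 7.5],
  [-0.1, 0, 8.5],
  [-0.1, 0, 8.7],
  [-0.1, 0, 8.8],
], spin=[0, 0, 0, 0, 0])

```text
clock: 17.73
eef_pos: [0.5189, -0.0103, 0.1027]
tool_rot: [0.795, 0.606, -0.0, -0.0]
ft_force: [-6.5, 0.3, 13.6]
grip_width: 0.0001
grasp_force: 6.4
```

Call:
arm_command([
  [0, 0, 0.05],
  [0, 0, 0.1],
  [0, 0, 0.15],
  [0, 0, 0.15],
  [0, 0, 0.15],
], spin=[0, 0, 0, 0, 0])

```text
clock: 18.35
eef_pos: [0.5189, -0.0103, 0.1027]
tool_rot: [0.795, 0.606, 0.0, -0.0]
ft_force: [-9.2, 0.5, 15.7]
grip_width: 0.0002
grasp_force: 8.2
```

Call:
arm_command([
  [0, 0, -3],
  [0, 0, -6],
  [0, -1, -10],
  [-3, -4, -14],
  [-6, -4, -14],
], spin=[0, 0, 0, 0, 0])

```text
clock: 18.98
eef_pos: [0.4662, -0.0579, 0.2445]
tool_rot: [0.795, 0.607, 0.003, 0.003]
ft_force: [1.2, -0.0, -0.8]
grip_width: -0.0
grasp_force: 0.0
```

Call:
arm_command([
  [0, 0, 0],
  [0, 0, 0],
  [0, 0, 0],
  [0, 0, 0],
  [0, 0, 0],
], spin=[0, 0, 0, 0, 0])

```text
clock: 19.6
eef_pos: [0.4652, -0.0571, 0.2392]
tool_rot: [0.795, 0.607, -0.0, -0.0]
ft_force: [0.7, -0.0, -0.1]
grip_width: -0.0
grasp_force: 0.0
```

```bash
python3 - <<'E'
from h import *
tilt();go(fix2w(0,0,.2))
E
```

```text
flat,strap,plate slope deg [1406, np.float64(0.21), 1051, np.float64(0.26), 2740, np.float64(0.01)]
flat,strap,plate slope deg [1409, np.float64(0.04), 1029, np.float64(0.26), 2757, np.float64(-0.05)]
flat,strap,plate slope deg [1415, np.float64(-0.16), 1029, np.float64(0.46), 2767, np.float64(-0.01)]
flat,strap,plate slope deg [1425, np.float64(0.32), 1024, np.float64(0.16), 2771, np.float64(-0.05)]
clock 19.8 eef [ 0.4651 -0.0574  0.2394] fix [-0.0659 -0.0155  0.2394] slide cm [1.5538 6.5908 3.9396] spin -0.018488273121634573 (or +-180) w 3.7914263766553098e-06 F [-0.1358 -0.1894  0.401 ]
```

The flat and the strap are both level within the measurement noise, and the robot is clear, so I'm handing in.

```bash
python3 -c "
from workcell import *
print(job_done())"
```

```text
the job is handed in; nothing more can be done
None
```

The job is handed in at about 20 s of the 61 s: one flat is level on top (about 0.1° in the depth images) and the strap is down on it within about 0.3°. I found the flats by wrist depth rather than by pinching, and after first lowering the strap I rolled the shaft about 2° more under it and pressed the strap down again. The shaft still lies in both V-blocks and I touched nothing else on the bench.

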